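Offer the tension arm to its assembly fixture

ROBOT

A 6-joint arm with a two-finger parallel gripper is mounted at the origin on the work surface. World frame = base frame: x ahead of the robot, y to its left, z up, the work surface at z = 0. Lengths are in mm, angles in rad, forces in N, time in s.
With the tool pointing down it reaches from about 300 to 775 mm from the base axis. Payload 14.6 kg.
Tool frame: the origin (TCP) lies between the finger pads; the fingertips stand 8 mm ahead of it and the grasp point (between the pads) lies 11 mm behind it; z points along the fingers, y is the direction in which the jaws open and shut (so a half turn about z gives the same grasp; the last joint's range is limited). The gripper opens to 94 mm and grips with 3 to 60 N. Pads are 16 mm wide; open, the fingers measure 119 mm over their backs; the gripper's body (75 mm by 177 mm) begins 78 mm behind the grasp point.
Start: joints at [-1.32, 0.3, 1.521, -0, 1.321, -0.067], TCP at [171.855, -522.451, 213.446] pointing down, gripper open.
Joint ranges: [-3.03, 3.03], [-0.79, 2.21], [0.23, 2.52], [-1.04, 4.18], [0, 3.07], [-2.55, 2.55]. Speed limits (rad/s): [2.22, 2.22, 2.57, 3.14, 3.14, 3.14].

INTERFACE

Orientations are given as [roll, pitch, yaw] about the fixed x, y, z axes, in that order (R = Rz(yaw) Ry(pitch) Rx(roll)).
In Python, from cell import manip, cams, models gives the robot as it stands. The module is installed in compiled form; this text tells all that it offers.
- The arm moves only by the shell command python3 -m pendant 'ROWS' [OPENING] [FORCE]. ROWS is JSON, a list that holds one entry, the list of rows, each a list of 4 numbers: the shift along the tool's x, y, z in cm, then the turn about the tool's z in rad. In form: [[[x, y, z, roll], ...]]. A call has 1 to 5 rows; each row is the pose to reach, as a shift and turn from the pose commanded when the call began, along the tool's axes at that moment; what a row does not reach only later rows make up. A row lasts 1/10 s, in which the tool goes at most 50 mm and 8.59 degrees, less where a joint would pass 70% of its speed; a pose out of reach is approached as far as the arm can. A call with a gripper value outside its range is refused whole. OPENING is the opening, from -1 (shut) to 1 (fully open), so that 0 is half open, set as the call begins (- or left out, the last holds). The fingers move at their own pace and stop on an object; FORCE is the grip in N (left out, the last holds). Time passes only in rows, so rows that repeat a pose let the fingers close. It gives the time, the measured TCP pose, the force and the opening at its end, in the units of the state.
- manip.read_state(): the state, without advancing time (a new reading comes with each control period).
- cams.camera(name): name is "scene" or "top" or "wrist"; returns a dict with "frame" (420x560x3 uint8, red, green, blue), "K" (3x3 intrinsics, pixels), "pose" (4x4, takes a point from camera to world coordinates). Camera axes: x right, y down, z forward; pixel columns grow to the right and rows downward; lengths in mm; the calibration is good to about 2 mm. A picture is of the moment at which its call begins. There is no depth.
- manip.sign_off(): hands the job in, once; it reports no verdict.
Trained networks look in the newest picture that a camera, given by its name, has taken for a name from the list of things; names that differ only in an ending like _2 or _b are one class to them, and where a whole thing is asked for, a point or a joint stands for the part that bears it (a point fixed in the world has none). Each returns a list of dicts, best first, with "score" (0 to 1); they miss things now and then, are a little off and sometimes report something else, mostly with a low value. They report only what shows in the picture. A call takes as long as a camera call. They do not tell look-alikes from the thing itself.
- models.regions_of(camera, name): "pixels" (420x560 bool, what is visible of it) and "point" ([column, row] in pixels, amid what is visible of it).
The state is a dict: "clock": time; "joints": joint angles; "qd": joint speeds; "effort": joint torques, N m; "eef_pos": TCP position; "eef_rot": TCP orientation; "wrist_force": force on the tool from outside, world axes, zero at the start; "moment": the same for the moment, N m; "finger_gap": finger opening in mm.
Only numpy, scipy, OpenCV 4.12 (cv2) and the standard library are available. Lean on these libraries where they do the work, as an engineer would, in place of code of your own. Each camera call takes 0.05 s, during which the arm holds its last target.

TASK

First push the spring-loaded locating pin of the steel assembly fixture right down to its stop and let it spring back up, to be sure that it does not stick. Then pick the winder's tension arm up at its balance point and hold it level over the fixture, bore centred above the pin and shank along the fixture with the pulley at the rest's end, leaving about 30 mm of free air above the pin's tip so that I can slip a washer on. Keep the arm off the fixture, leave the other things on the bench alone, and finish while still holding it there, steady.

Things in the scene. Friction and masses are not known exactly. Their poses are not given: they have to be found in the camera images.
- lever: the winder's tension arm, lying loose and level on the bench: round steel boss (40 mm diameter, 36 high, upright 20 mm bore through it), straight dark steel shank, small white pulley under the far end; 221 mm long, 0.50 to 0.70 kg. Origin: on the bore's axis at the boss's underside; z up, x along the shank to the pulley. It lies left or right on the bench, x within 0.55 rad of away from the robot
- lever_balance (a point): balance point (centre of mass along the arm) in the middle of the shank's section: 57 mm from the bore's axis, 26 mm above the boss's underside. The shank is 12 mm wide (y) and 16 high, 18 to 34 mm above the bench as it lies, with plain parallel sides from 30 to 167 mm from the bore's axis
- lever_pulley (a point): centre of the underside of the arm's pulley (26 mm diameter, level with the boss's underside), 188 mm from the bore's axis; the pulley head above it is 20 mm wide, and a 5 mm anchor pin stands 10 mm up from the shank 150 mm from the bore's axis
- fixture: assembly fixture fixed to the bench, on the other side from the arm: steel plate 215 x 70 x 12 mm with a round dark seat (50 mm diameter, top 42 mm above the bench, 62 mm flange at its foot) around the locating pin, and a slotted rest. Origin: on the pin's axis at bench level; z up, x along the plate to the rest; plate from x = -45 to 170 mm. The fitted arm's x agrees with it
- rest_slot (a point): middle of the floor of the slot in the fixture's rest, in which the shank will lie: 130 mm from the pin's axis, 60 mm above the bench; slot 18 mm wide, rest 20 mm long (x) and 40 wide, its cheeks reach 74 mm above the bench
- pin (a joint): how far the fixture's locating pin is pushed down, m: 0 = fully up, 0.012 = down on its stop. The spring pushes back with about 3 N at first and 9 N at the stop, and returns it when let go
- pin_tip (a point): centre of the flat tip of the locating pin, a bright upright steel pin 18 mm in diameter, chamfered; up, it stands 18 mm out of the seat (tip 60 mm above the bench), down on its stop 6 mm. Moves with the pin
- transformer: bystander: a small transformer, 34 x 30 x 34 mm, black with a pale winding; origin at the centre of its underside. Leave alone
- spool: bystander: a spool of copper wire standing upright, 52 mm diameter, 50 mm high; origin at the centre of its underside. Leave alone
- wrench: bystander: a steel wrench 130 mm long lying on the bench between the arm and the fixture; origin at the centre of its underside, x along it. Leave alone
Things that resemble listed ones, but are neither listed nor needed, are in the scene too. What is shaped like the lever but red is not meant.

How it is judged:
By the outcome, as a careful person would: the job done as asked, in the order asked, and still so for the second after the job is handed in, while the arm keeps its last pose, push and grip.
It also fails if it takes over 64 s, if anything falls off the work surface, if the arm or the gripper's body presses on something with over 40 N, if the wrist force passes 120 N, or if a joint passes its speed limit or range.

## Working session

There is one attempt and no reset: what is moved stays moved. The work goes in short steps, Python scripts to look and compute and a shell command to move; the robot and the scene stay as the last step left them, time stands still between calls to the robot, and variables do not carry over. Pictures are saved under pics/ and viewed, and the job is handed in when it is done.

```bash
mkdir -p pics; ls; python3 - <<'E'
from cell import manip,cams,models
import cv2,json
s=manip.read_state();print(s)
for n in("scene","top","wrist"):
    c=cams.camera(n);cv2.imwrite(f"pics/a_{n}.png",cv2.cvtColor(c["frame"],cv2.COLOR_RGB2BGR));print(n,c["K"].round(1).tolist(),c["pose"].round(3).tolist())
    for t in("lever","fixture","pin","wrench","spool","transformer","lever_pulley"):
        for r in models.regions_of(n,t)[:3]: print(t,round(r["score"],2),r["point"],r["pixels"].sum())
E
```

```text
pics
{'clock': 0.0, 'joints': array([-1.31958469e+00,  3.00498203e-01,  1.52159648e+00,  2.71297519e-06,
        1.32071394e+00, -6.66087019e-02]), 'qd': array([ 0.00017995,  0.00011542, -0.00017514, -0.00155167, -0.00087196,
       -0.00014682]), 'effort': array([ 9.25650675e-04, -5.31807804e+01, -3.52735877e+01,  7.08749355e-02,
        2.44231615e-02, -1.06952771e-04]), 'eef_pos': array([ 171.80077135, -522.20115988,  212.8649503 ]), 'eef_rot': array([-3.14037956e+00, -8.35561962e-05,  3.17819617e-01]), 'wrist_force': array([ 0.03062782,  0.14098724, -0.35022861]), 'moment': array([ 0.06893596, -0.01693684, -0.00555638]), 'finger_gap': 94.16519983375024}
scene [[543.1, 0.0, 272.3], [0.0, 543.1, 203.8], [0.0, 0.0, 1.0]] [[0.358, 0.676, -0.644, 1447.078], [0.934, -0.27, 0.235, -402.092], [-0.015, -0.686, -0.728, 1041.8], [0.0, 0.0, 0.0, 1.0]]
lever 0.92 [204.0, 226.0] 732
lever 0.78 [134.3, 273.0] 902
fixture 0.9 [394.6, 168.3] 1715
pin 0.58 [376.8, 145.9] 42
wrench 0.65 [308.5, 205.2] 354
spool 0.67 [391.5, 168.7] 1859
spool 0.57 [327.7, 251.8] 526
transformer 0.46 [267.4, 159.3] 209
lever_pulley 0.95 [203.9, 226.3] 681
lever_pulley 0.83 [132.4, 273.4] 878
top [[405.4, 0.0, 277.8], [0.0, 405.4, 212.7], [0.0, 0.0, 1.0]] [[0.019, -0.987, 0.16, 431.623], [-1.0, -0.02, -0.004, -94.304], [0.007, -0.16, -0.987, 921.149], [0.0, 0.0, 0.0, 1.0]]
lever 0.84 [434.2, 199.2] 956
lever 0.81 [348.7, 227.5] 835
lever 0.29 [225.6, 216.5] 562
fixture 0.88 [108.7, 229.9] 3165
pin 0.72 [242.6, 304.1] 227
wrench 0.9 [228.8, 215.8] 531
spool 0.7 [234.3, 144.7] 526
lever_pulley 0.83 [348.1, 225.3] 736
lever_pulley 0.82 [432.6, 197.4] 917
wrist [[323.9, 0.0, 282.9], [0.0, 323.9, 207.1], [0.0, 0.0, 1.0]] [[0.313, -0.917, -0.249, 244.731], [-0.95, -0.302, -0.081, -498.905], [-0.001, 0.262, -0.965, 384.177], [0.0, 0.0, 0.0, 1.0]]
```

View pics/a_top.png

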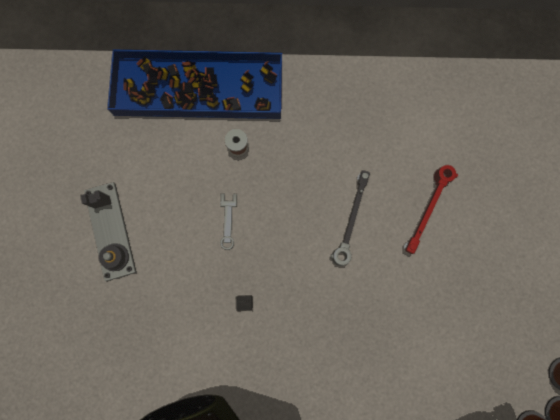

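View pics/a_scene.png

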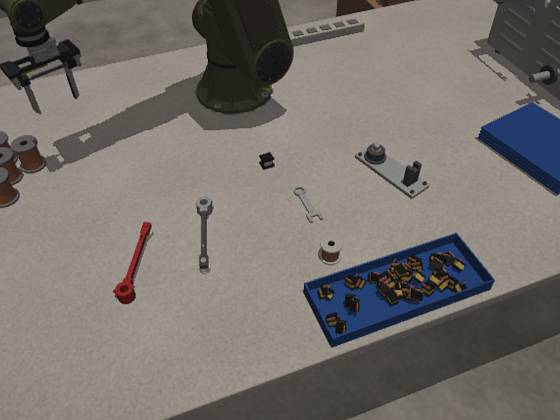

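View pics/a_wrist.png

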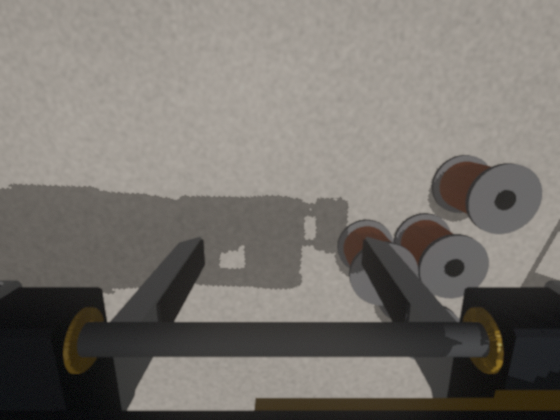

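The top view shows the grey lever with its boss at (342,256) and its pulley end at (364,175). A red look-alike runs from (447,173) to (411,247). The fixture's seat is at (113,257) and its rest at (97,199). The grey steel one fits the description, since red is excluded. I'll check it in an enlarged crop.

```bash
cat > h.py <<'E'
import numpy as np,cv2
from cell import manip,cams,models
def w(c,px,z):
    d=c["pose"][:3,:3]@np.linalg.inv(c["K"])@np.array([px[0],px[1],1.]);o=c["pose"][:3,3]
    return o+d*(z-o[2])/d[2]
def proj(c,p):
    q=c["pose"][:3,:3].T@(np.array(p,float)-c["pose"][:3,3]);q=c["K"]@q;return q[:2]/q[2]
def crop(c,x0,x1,y0,y1,s,name):
    cv2.imwrite("pics/"+name,cv2.resize(cv2.cvtColor(c["frame"],cv2.COLOR_RGB2BGR)[y0:y1,x0:x1],None,fx=s,fy=s,interpolation=cv2.INTER_CUBIC))
E
python3 - <<'E'
from h import *
c=cams.camera("top")
a=cv2.cvtColor(c["frame"],cv2.COLOR_RGB2BGR)
A=cv2.resize(a[165:285,70:150],None,fx=5,fy=5,interpolation=cv2.INTER_CUBIC)
B=cv2.resize(a[160:280,320:400],None,fx=5,fy=5,interpolation=cv2.INTER_CUBIC)
cv2.imwrite("pics/b.png",np.hstack([A,B]))
c=cams.camera("scene")
a=cv2.cvtColor(c["frame"],cv2.COLOR_RGB2BGR)
A=cv2.resize(a[130:210,350:440],None,fx=4.4,fy=5,interpolation=cv2.INTER_CUBIC)
B=cv2.resize(a[190:280,170:240],None,fx=5,fy=400/90,interpolation=cv2.INTER_CUBIC)
cv2.imwrite("pics/b2.png",np.hstack([A,B]))
E
```

```text
(no output)
```

View pics/b.png

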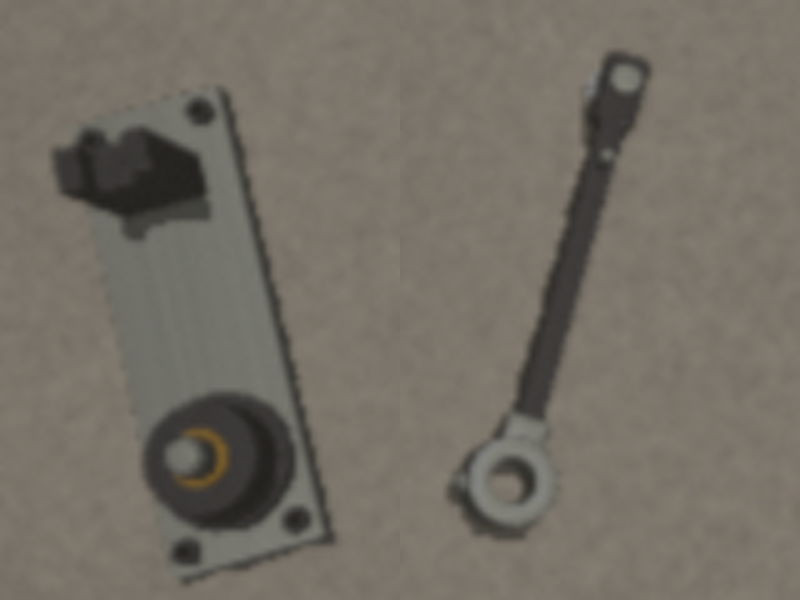

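View pics/b2.png

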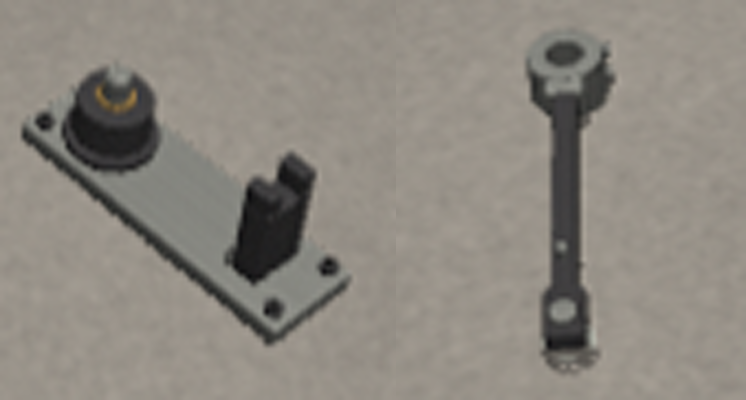

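```bash
python3 - <<'E'
from h import *
c=cams.camera("top")
p=w(c,(106.8,256.4),60);print("pin top",p)
a=w(c,(136,273),12);b=w(c,(114.4,182.6),12);print(a,b,np.linalg.norm(b-a),np.arctan2(*(b-a)[1::-1]))
l=w(c,(342,256.6),36);q=w(c,(365.4,175.8),36);print("lever",l,q,np.linalg.norm(q-l),np.arctan2(*(q-l)[1::-1]))
q=w(c,(360.9,190.7),44);print("anchor",q,np.linalg.norm(q-l),np.arctan2(*(q-l)[1::-1]))
s=cams.camera("scene")
print("pin scene",w(s,(376.8,145),60)); l=w(s,(170+170/5,190+53/400*90),36);print("lever",l)
for z in(36,):
  q=w(s,(170+167/5,190+310/400*90),z);print(q,np.linalg.norm(q-l),np.arctan2(*(q-l)[1::-1]))
E
```

```text
pin top [470.67896119 261.17506294  60.        ]
[437.56142614 213.42616772  12.        ] [641.41309582 278.0853664   12.        ] 213.86050407557093 0.307149601265187
lever [ 481.06624969 -239.18939305   36.        ] [ 662.98223637 -293.04279226   36.        ] 189.71983242480007 -0.2878147169420816
anchor [ 626.74521624 -280.73068435   44.        ] 151.69719897941067 -0.2777838123224826
pin scene [476.86079294 262.71624629  60.        ]
lever [ 485.62393747 -236.64931912   36.        ]
[ 664.14069127 -289.41718289   36.        ] 186.15230010979076 -0.2874065255807125
```

Pin is near (473,262) and the lever bore near (483,-238) with yaw about -0.287. I'll pass over the lever for a wrist view on the way to the pin.

```bash
python3 -m pendant '[[[4.6,-1.8,0,0],[9.2,-3.6,0,0],[13.8,-5.4,0,0],[18.4,-7.2,0,0],[18.6,-7.2,0,0]]]'
python3 -m pendant '[[[4.6,-1.8,0,0.1],[9.2,-3.6,0,0.2],[13.8,-5.4,0,0.3],[18.4,-7.2,0,0.45],[18.6,-7.2,0,0.6]]]'
python3 - <<'E'
from h import *
c=cams.camera("wrist");crop(c,0,560,0,420,1,"w1.png")
print(manip.read_state())
E
```

```text
clock: 1.9
eef_pos: [329.3, -392.9, 213.7]
eef_rot: [3.141, -0.001, 0.323]
wrist_force: [-0.9, -0.3, 0.2]
finger_gap: 93.6
clock: 2.4
eef_pos: [482.7, -266.9, 213.3]
eef_rot: [-3.141, -0.0, -0.273]
wrist_force: [-1.6, 0.0, -0.1]
finger_gap: 94.1
{'clock': 2.45, 'joints': array([-5.73695656e-01,  3.03310648e-01,  1.51729406e+00,  1.59853152e-04,
        1.32126456e+00,  1.28075808e+00]), 'qd': array([-0.0602497 , -0.0183267 ,  0.02541777, -0.00815599, -0.00433888,
       -0.34879275]), 'effort': array([ 4.55334093e-01, -5.35548806e+01, -3.56729901e+01,  2.95341283e-02,
       -2.32851942e-02, -2.59405710e+00]), 'eef_pos': array([ 481.9379273 , -267.80084333,  213.14086781]), 'eef_rot': array([-3.14136512e+00,  2.20766765e-04, -2.83696880e-01]), 'wrist_force': array([0.29179426, 0.0249937 , 0.08847147]), 'moment': array([0.06954452, 0.02160164, 0.03300101]), 'finger_gap': 93.78867082629375}
```

View pics/w1.png

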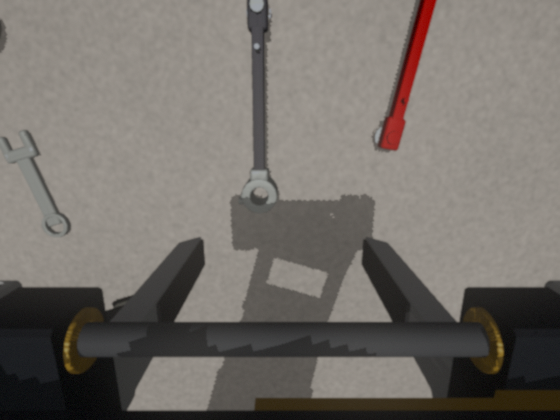

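The wrist view shows the grey lever: bore at about (260,192), anchor pin at (257,46), pulley screw at (257,5). The red look-alike is at right. The arm was still settling in that picture, so I'll take it again.

```bash
python3 -m pendant '[[[0,0,0,0],[0,0,0,0],[0,0,0,0]]]'
python3 - <<'E'
from h import *
c=cams.camera("wrist");crop(c,200,320,0,220,2.7,"w2.png")
np.savez("w2",frame=c["frame"],K=c["K"],pose=c["pose"])
E
```

```text
clock: 2.75
eef_pos: [479.5, -270.3, 213.5]
eef_rot: [3.141, -0.0, -0.269]
wrist_force: [0.6, 0.3, -0.0]
finger_gap: 94.1
```

View pics/w2.png

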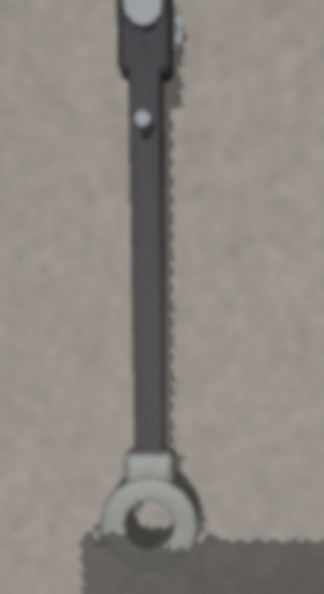

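```bash
python3 - <<'E'
from h import *
c=np.load("w2.npz")
l=w(c,(200+149.5/2.7,521/2.7),36);print(l)
for n,px,z in(("anch",(200+143/2.7,119/2.7),44),("screw",(200+142/2.7,8/2.7),38),("sh1",(200+151.5/2.7,440/2.7),34),("sh2",(200+146.5/2.7,160/2.7),34)):
  q=w(c,px,z);print(n,q,np.linalg.norm((q-l)[:2]),np.arctan2(*(q-l)[1::-1]))
E
```

```text
[ 485.98164195 -240.439869     36.        ]
anch [ 628.07956745 -281.2728832    44.        ] 147.84842062029813 -0.27981890911010227
screw [ 663.44106125 -291.0083447    38.        ] 184.52375519428318 -0.2776002831847856
sh1 [ 517.19633416 -250.44994663   34.        ] 32.78046161063888 -0.31032402000684894
sh2 [ 616.70980593 -278.25655728   34.        ] 136.08804050355798 -0.2815906428994665
```

```bash
python3 -m pendant '[[[-1.5,-4,0,0],[-3,-8,0,0],[-4.5,-12,0,0],[-6,-16.5,0,0],[-6,-16.5,0,0]]]'
python3 -m pendant '[[[-1.5,-4,0,0],[-3,-8,0,0],[-4.5,-12,0,0],[-6,-16.5,0,0],[-6,-16.5,0,0]]]'
python3 -m pendant '[[[-1.5,-4,0,-0.13],[-3,-8,0,-0.26],[-4.5,-12,0,-0.39],[-6,-16.5,0,-0.51],[-6,-16.5,0,-0.58]]]'
python3 -m pendant '[[[0,0,0,0],[0,0,0,0],[0,0,0,0],[0,0,0,0],[0,0,0,0]]]'
python3 - <<'E'
from h import *
c=cams.camera("wrist");crop(c,0,560,0,420,1,"w3.png")
np.savez("w3",frame=c["frame"],K=c["K"],pose=c["pose"])
for t in("pin","fixture"):
  for r in models.regions_of("wrist",t)[:2]: print(t,r["score"],r["point"],r["pixels"].sum())
E
```

```text
clock: 3.3
eef_pos: [466.0, -91.0, 213.9]
eef_rot: [-3.141, -0.001, -0.266]
wrist_force: [1.4, -0.0, -0.0]
finger_gap: 94.1
clock: 3.8
eef_pos: [452.4, 83.8, 213.7]
eef_rot: [-3.141, -0.0, -0.265]
wrist_force: [-0.5, -0.5, -0.3]
finger_gap: 94.0
clock: 4.3
eef_pos: [439.0, 258.5, 213.3]
eef_rot: [-3.141, -0.0, 0.318]
wrist_force: [0.1, -1.3, 1.4]
finger_gap: 94.2
clock: 4.8
eef_pos: [439.3, 255.2, 213.6]
eef_rot: [-3.142, -0.0, 0.308]
wrist_force: [0.7, -0.4, -0.3]
finger_gap: 93.8
pin 0.7 [285.0, 160.1] 273
fixture 0.63 [288.1, 94.4] 12479
```

View pics/w3.png

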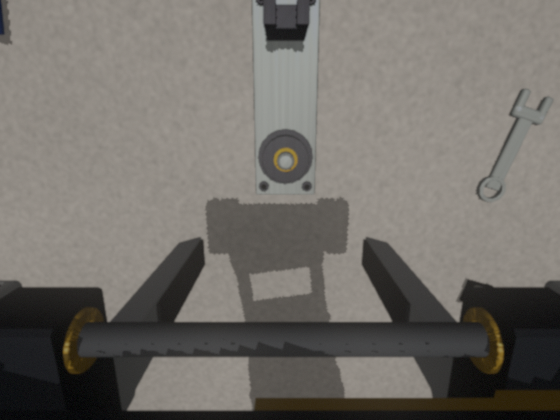

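```bash
python3 - <<'E'
from h import *
c=dict(np.load("w3.npz"));crop(c,235,335,0,205,3,"w3c.png");print(c["pose"].round(3).tolist())
E
```

```text
[[0.304, -0.92, -0.249, 512.346], [-0.953, -0.293, -0.078, 277.964], [-0.001, 0.261, -0.965, 384.318], [0.0, 0.0, 0.0, 1.0]]
```

View pics/w3c.png

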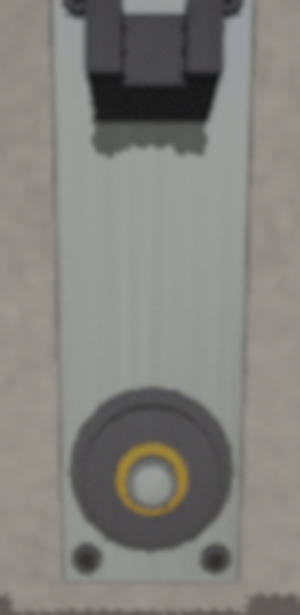

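```bash
python3 - <<'E'
from h import *
c=dict(np.load("w3.npz"))
f=lambda x,y,z:w(c,(235+x/3,y/3),z)
p=f(153,482,60);print("pin",p)
s=f(152,463,42);print("seat rim centre",s)
an=lambda d:np.arctan2(d[1],d[0])
L=f(52,60,12)-f(62,582,12);R=f(252,60,12)-f(240,580,12);print(an(L),an(R))
n=(f(62,582,12)+f(240,580,12))/2;print("near mid",n,"->origin",n[:2]+45*np.array([np.cos(.305),np.sin(.305)]))
h1,h2=f(86,557,12),f(216,557,12);d=h1-h2;print("holes",an(d)-np.pi/2)
m=f(153.5,86,60);print("slot",m,an(m-p),np.linalg.norm((m-p)[:2]))
m=f(153,15,60);print("slot far",m,an(m-p),np.linalg.norm((m-p)[:2]))
E
```

```text
pin [475.30228366 263.24050928  60.        ]
seat rim centre [479.44599372 264.78362779  42.        ]
0.3052539674662467 0.3119285006163473
near mid [432.67805216 249.95932732  12.        ] ->origin [475.60116503 263.4725202 ]
holes 0.30873876355668006
slot [588.47707973 299.46635887  60.        ] 0.3097824113704788 118.83116865375196
slot far [606.45576322 305.40424833  60.        ] 0.311048475273851 137.76434984952084
```

```bash
python3 -m pendant '[[[3.7,0.3,0,0],[3.7,0.3,4,0],[3.7,0.3,8,0],[3.7,0.3,12,0],[3.7,0.3,12,0]]]' -1 20
python3 -m pendant '[[[0,0,0,0],[0,0,0,0],[0,0,0,0],[0,0,0,0],[0,0,0,0]]]'
python3 - <<'E'
from h import *
c=cams.camera("wrist");crop(c,0,560,0,420,1,"w4.png")
c=cams.camera("scene");crop(c,320,460,80,200,5,"s4.png")
E
```

```text
clock: 5.45
eef_pos: [472.9, 263.0, 89.0]
eef_rot: [3.141, 0.008, 0.309]
wrist_force: [0.1, -0.3, 0.7]
finger_gap: 57.4
clock: 5.95
eef_pos: [475.5, 264.2, 94.2]
eef_rot: [-3.141, -0.001, 0.31]
wrist_force: [-0.2, -0.3, 0.0]
finger_gap: 17.3
```

View pics/w4.png

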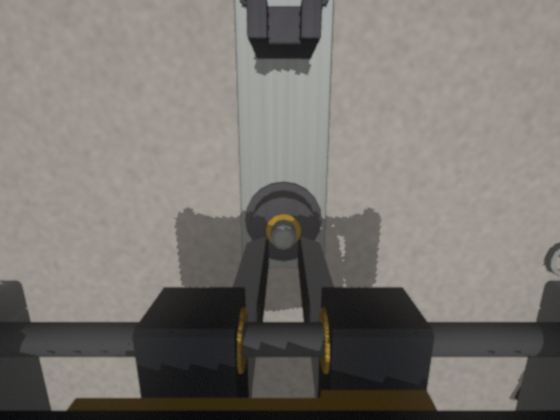

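View pics/s4.png

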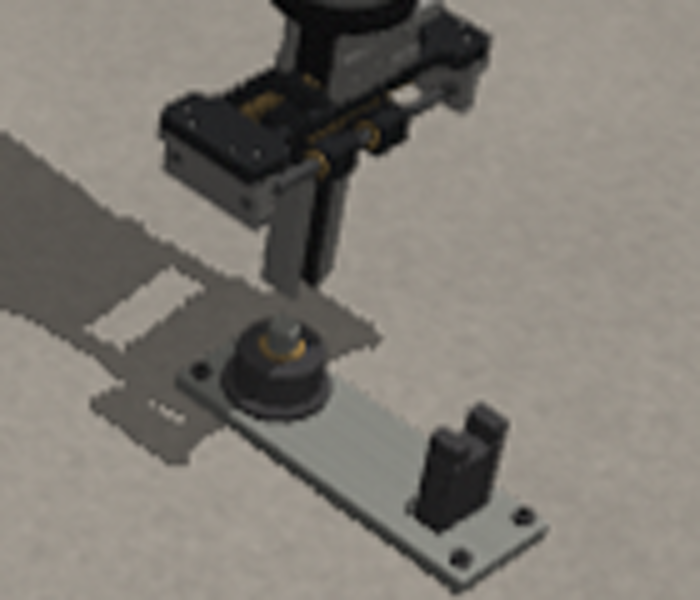

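The pin tip is at about (284,237), centred between the closing fingers. I'll let them shut and descend to just above the tip.

```bash
python3 -m pendant '[[[0,0,0.5,0],[0,0,1,0],[0,0,1.5,0],[0,0,1.5,0],[0,0,1.5,0]]]'
python3 - <<'E'
from h import *
c=cams.camera("wrist");crop(c,200,370,150,330,3,"w5.png")
s=manip.read_state();print(s["eef_pos"],s["finger_gap"],s["wrist_force"])
print(w(c,(284,236),60), proj(c,(475,263,60)))
E
```

```text
clock: 6.55
eef_pos: [475.2, 264.1, 78.3]
eef_rot: [3.142, 0.0, 0.309]
wrist_force: [-0.6, -0.2, 1.1]
finger_gap: 0.3
[475.23815106 264.10752922  78.43644813] 0.11859270218000348 [-0.82960881  0.31260172 -0.00423948]
[481.93840732 265.25017441  60.        ] [284.03203896 246.9830636 ]
```

View pics/w5.png

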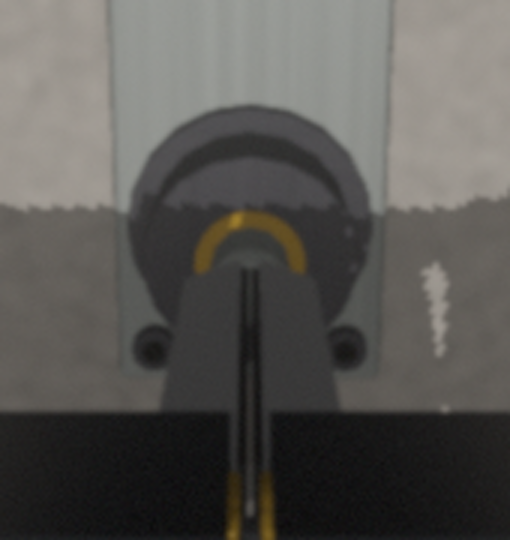

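```bash
python3 - <<'E'
from h import *
c=cams.camera("wrist")
o=np.array([475,263]);u=np.array([np.cos(.309),np.sin(.309)])
for y in(246,252,258):
  q=w(c,(200+250/3,150+y/3),60);print(q,(q[:2]-o)@u)
# seat ring far edge at z=42 (r=25)
q=w(c,(200+250/3,150+157/3),42);print(q,(q[:2]-o)@u)
e=[w(c,(200+x/3,150+375/3),12) for x in(122,378)];print((e[0]+e[1])/2, (((e[0]+e[1])/2)[:2]-o)@u)
E
```

```text
[484.34077799 266.4712893   60.        ] 9.95402191226188
[483.09311612 266.07118805  60.        ] 8.643778363563879
[481.84117266 265.66971377  60.        ] 7.329038464787481
[497.98565737 270.84068163  42.        ] 24.281413675286124
[433.25038526 250.07615438  12.        ] -43.70249678407647
```

```bash
python3 -m pendant '[[[0,0,0.6,0],[0,0,1.0,0],[0,0,1.4,0],[0,0,1.7,0],[0,0,1.7,0]]]'
python3 -m pendant '[[[0,0,0.2,0],[0,0,0.3,0],[0,0,0.4,0],[0,0,0.4,0],[0,0,0.4,0]]]'
python3 -m pendant '[[[0,0,0,0],[0,0,0,0]]]'
```

```text
clock: 7.15
eef_pos: [475.2, 264.1, 61.3]
eef_rot: [3.142, 0.0, 0.309]
wrist_force: [-1.2, -1.0, 6.1]
finger_gap: 0.6
clock: 7.65
eef_pos: [475.3, 264.1, 57.7]
eef_rot: [-3.142, -0.0, 0.31]
wrist_force: [-1.9, -1.7, 8.0]
finger_gap: 0.5
clock: 7.85
eef_pos: [475.3, 264.1, 57.8]
eef_rot: [3.142, -0.0, 0.31]
wrist_force: [-3.1, -1.2, 6.9]
finger_gap: 0.3
```

```bash
python3 -m pendant '[[[0,0,0.1,0],[0,0,0.2,0],[0,0,0.25,0],[0,0,0.25,0],[0,0,0.25,0]]]'

```

```text
clock: 8.35
eef_pos: [475.4, 264.2, 56.0]
eef_rot: [-3.142, -0.001, 0.31]
wrist_force: [-6.5, -3.3, 17.5]
finger_gap: 0.2
```

```bash
python3 -m pendant '[[[0,0,0.05,0],[0,0,0.1,0],[0,0,0.1,0]]]'
python3 - <<'E'
from h import *
c=cams.camera("scene");crop(c,320,460,80,200,5,"s6.png")
E
python3 -m pendant '[[[0,0,-0.4,0],[0,0,-0.8,0],[0,0,-1.2,0],[0,0,-1.6,0],[0,0,-3,0]]]'
python3 -m pendant '[[[0,0,-3,0],[0,0,-6,0],[0,0,-9,0],[0,0,-10,0],[0,0,-10,0]]]'
python3 - <<'E'
from h import *
c=cams.camera("wrist");crop(c,0,560,0,420,1,"w7.png")
np.savez("w7",frame=c["frame"],K=c["K"],pose=c["pose"])
c=cams.camera("scene");crop(c,320,460,80,200,5,"s7.png")
E
```

```text
clock: 8.65
eef_pos: [475.6, 264.3, 55.9]
eef_rot: [-3.141, -0.001, 0.31]
wrist_force: [-10.6, -5.4, 27.0]
finger_gap: 0.6
clock: 9.2
eef_pos: [474.6, 263.8, 83.2]
eef_rot: [3.141, 0.002, 0.309]
wrist_force: [0.3, 0.1, 0.6]
finger_gap: 0.4
clock: 9.7
eef_pos: [475.6, 264.3, 185.2]
eef_rot: [-3.141, -0.002, 0.309]
wrist_force: [0.2, -1.0, -0.3]
finger_gap: 0.5
```

View pics/s6.png

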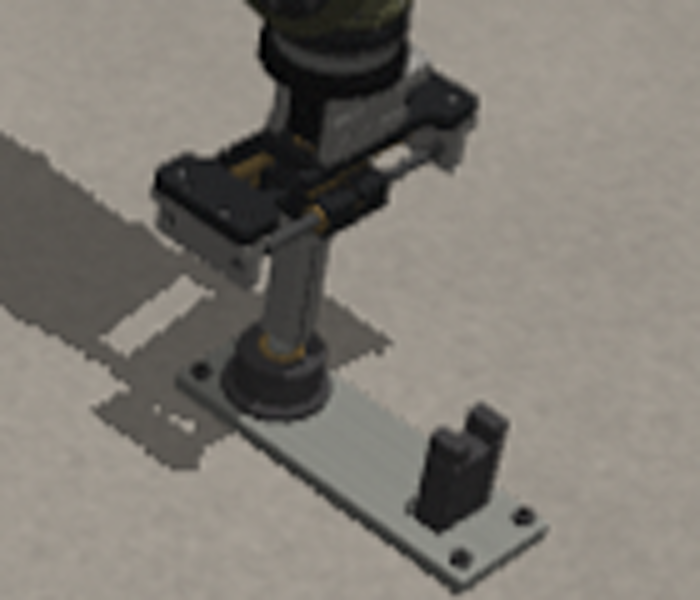

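View pics/s7.png

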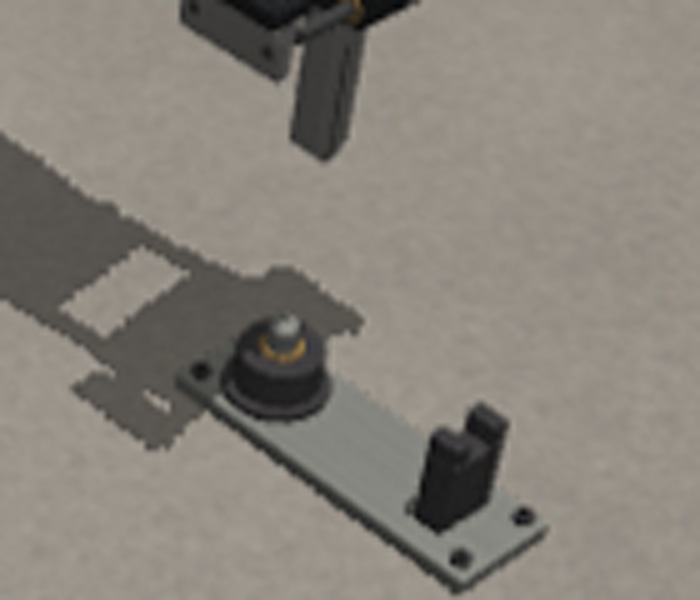

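View pics/w7.png

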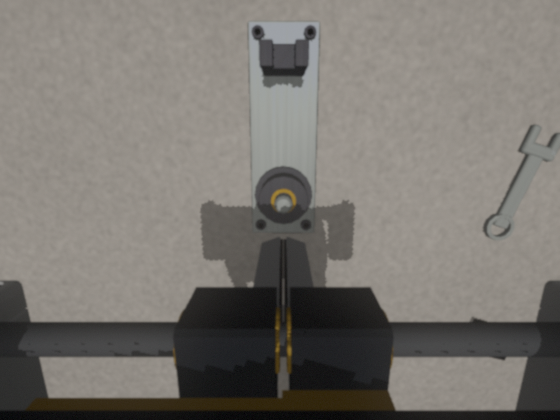

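The scene view at the bottom of the stroke shows the fingertips down near the seat's gold ring, with tip height about 48 mm and force rising to 27 N, so the stop was reached. The next picture shows the pin back up at (284,328). Now the lever.

```bash
python3 -m pendant '[[[-1.5,4.5,0,0],[-3,9,0,0],[-4.5,13.5,0,0],[-5.2,15.8,0,0],[-5.2,15.8,0,0]]]' 1 20
python3 -m pendant '[[[-1.5,4.5,0,0],[-3,9,0,0],[-4.5,13.5,0,0],[-5.2,15.8,0,0],[-5.2,15.8,0,0]]]'
python3 -m pendant '[[[-1.5,4.5,0,0.13],[-3,9,0,0.26],[-4.5,13.5,0,0.39],[-5.2,15.8,0,0.52],[-5.2,15.8,0,0.59]]]'
python3 -m pendant '[[[0,0,0,0],[0,0,0,0],[0,0,0,0],[0,0,0,0],[0,0,0,0]]]'
python3 - <<'E'
from h import *
c=cams.camera("wrist");crop(c,0,560,0,420,1,"w8.png");crop(c,220,340,0,220,2.7,"w8c.png")
np.savez("w8",frame=c["frame"],K=c["K"],pose=c["pose"])
s=manip.read_state();print(s["eef_pos"],s["eef_rot"])
for r in models.regions_of("wrist","lever")[:3]: print(r["score"],r["point"],r["pixels"].sum())
E
```

```text
clock: 10.3
eef_pos: [473.3, 95.3, 182.5]
eef_rot: [-3.141, 0.002, 0.306]
wrist_force: [0.1, 0.7, -0.4]
finger_gap: 37.0
clock: 10.8
eef_pos: [472.1, -70.3, 182.7]
eef_rot: [-3.141, 0.002, 0.307]
wrist_force: [0.7, 1.0, 1.1]
finger_gap: 77.3
clock: 11.3
eef_pos: [471.0, -236.1, 182.6]
eef_rot: [-3.141, 0.002, -0.288]
wrist_force: [0.3, 0.5, -1.3]
finger_gap: 93.6
clock: 11.8
eef_pos: [471.1, -234.5, 184.0]
eef_rot: [-3.142, -0.0, -0.279]
wrist_force: [-0.6, 0.0, -0.7]
finger_gap: 94.2
[ 471.09323252 -234.63502483  184.00515331] [ 3.14153486e+00 -1.29905546e-04 -2.79625596e-01]
0.91 [284.4, 128.7] 3395
0.78 [441.8, 70.8] 2957
```

View pics/w8.png

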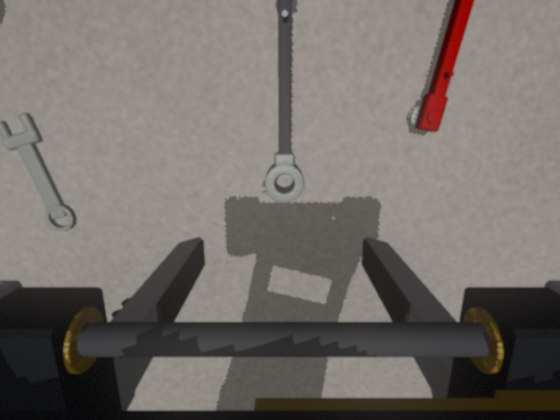

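View pics/w8c.png

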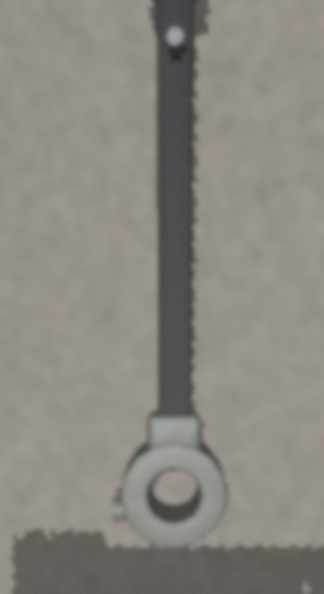

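```bash
python3 - <<'E'
from h import *
c=np.load("w8.npz");f=lambda x,y,z:w(c,(220+x/2.7,y/2.7),z)
l=f(175.5,495,36);a=f(175.5,36,44);print(l,a,np.linalg.norm((a-l)[:2]),np.arctan2(*(a-l)[1::-1]))
s1=f(176,400,34);s2=f(175.5,80,34);print(np.arctan2(*(s2-s1)[1::-1]))
th=np.arctan2(*(a-l)[1::-1]);print(l[:2]+57*np.array([np.cos(th),np.sin(th)]))
print(a[:2]-93*np.array([np.cos(th),np.sin(th)]))
E
```

```text
[ 484.82028909 -240.4113995    36.        ] [ 628.38756147 -281.20240235   44.        ] 149.24968211706195 -0.2768293912826496
-0.27539736168720735
[ 539.65011793 -255.98990613]
[ 538.92836704 -255.7848389 ]
```

```bash
python3 -m pendant '[[[3.6,0.1,1,0],[7.1,0.2,3,0],[7.1,0.2,7,0],[7.1,0.2,11,0],[7.1,0.2,12,0]]]'
python3 -m pendant '[[[0,0,0,0],[0,0,0,0],[0,0,0,0],[0,0,0,0],[0,0,0,0]]]'
python3 - <<'E'
from h import *
c=cams.camera("wrist");crop(c,0,560,0,420,1,"w9.png");
np.savez("w9",frame=c["frame"],K=c["K"],pose=c["pose"])
s=manip.read_state();print(s["eef_pos"],s["eef_rot"])
E
```

```text
clock: 12.4
eef_pos: [536.9, -255.4, 59.7]
eef_rot: [-3.14, 0.006, -0.28]
wrist_force: [0.2, -0.1, -0.0]
finger_gap: 94.2
clock: 12.9
eef_pos: [539.0, -256.7, 65.0]
eef_rot: [3.141, -0.001, -0.281]
wrist_force: [-0.8, -0.1, 0.4]
finger_gap: 94.0
[ 538.86911235 -256.61615346   64.64509573] [ 3.14137394e+00 -9.87457937e-04 -2.80566898e-01]
```

View pics/w9.png

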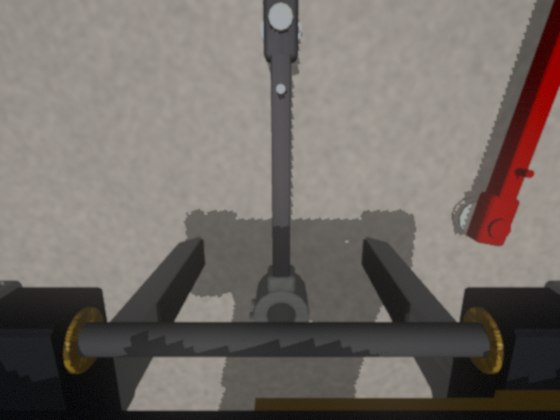

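```bash
python3 - <<'E'
from h import *
c=np.load("w9.npz");a=w(c,(280.5,88.5),44);s=w(c,(281.5,260),34);print(a,s)
th=-.277;u=np.array([np.cos(th),np.sin(th)]);v=np.array([-u[1],u[0]])
print("balance",a[:2]-93*u, "shank offset", (s[:2]-a[:2])@v, np.arctan2(*(a-s)[1::-1]))
print("boss front px",[proj(c,(*(a[:2]-(150-d)*u),36)) for d in(20,-20)])
E
```

```text
[ 628.98697614 -281.0564771    44.        ] [ 524.83705122 -251.51074228   34.        ]
balance [ 539.53211947 -255.6236515 ] shank offset -0.06255271488179433 -0.27642219743260654
boss front px [array([281.52753105, 290.43605309]), array([281.75785062, 340.42076193])]
```

```bash
python3 -m pendant '[[[0.05,-0.1,1.5,0],[0.05,-0.1,3,0],[0.05,-0.1,4.2,0],[0.05,-0.1,4.9,0],[0.05,-0.1,4.9,0]]]'
python3 -m pendant '[[[0,0,0,0],[0,0,0,0],[0,0,0,0]]]'
```

```text
clock: 13.45
eef_pos: [538.8, -255.3, 13.4]
eef_rot: [-3.141, 0.002, -0.281]
wrist_force: [0.5, 0.3, -0.6]
finger_gap: 93.8
clock: 13.75
eef_pos: [539.7, -255.8, 15.5]
eef_rot: [3.141, -0.001, -0.281]
wrist_force: [0.8, 0.2, 1.3]
finger_gap: 93.7
```

```bash
python3 -m pendant '[[[0,0,0,0],[0,0,0,0],[0,0,0,0],[0,0,0,0],[0,0,0,0]]]' -1 45
python3 -m pendant '[[[0,0,0,0],[0,0,0,0],[0,0,0,0],[0,0,0,0],[0,0,0,0]]]'
python3 -m pendant '[[[0,0,0,0],[0,0,0,0],[0,0,0,0],[0,0,0,0],[0,0,0,0]]]'
```

```text
clock: 14.25
eef_pos: [539.4, -255.7, 15.0]
eef_rot: [-3.142, -0.0, -0.281]
wrist_force: [0.3, 0.0, -0.5]
finger_gap: 57.5
clock: 14.75
eef_pos: [539.4, -255.7, 15.0]
eef_rot: [3.142, 0.0, -0.28]
wrist_force: [0.2, 0.0, -0.1]
finger_gap: 17.6
clock: 15.25
eef_pos: [539.4, -255.6, 14.9]
eef_rot: [-3.141, -0.0, -0.281]
wrist_force: [1.5, 1.8, -0.4]
finger_gap: 11.8
```

Gripped at 11.8 mm. I'll lift gently and check.

```bash
python3 -m pendant '[[[0,0,-0.5,0],[0,0,-1.5,0],[0,0,-3,0],[0,0,-4,0],[0,0,-4,0]]]'
python3 -m pendant '[[[0,0,0,0],[0,0,0,0],[0,0,0,0],[0,0,0,0],[0,0,0,0]]]'
python3 - <<'E'
from h import *
c=cams.camera("wrist");crop(c,0,560,0,420,1,"w10.png")
np.savez("w10",frame=c["frame"],K=c["K"],pose=c["pose"])
c=cams.camera("scene");crop(c,130,290,130,290,3.7,"s10.png")
s=manip.read_state();print(s["eef_pos"],s["eef_rot"],s["wrist_force"],s["moment"])
E
```

```text
clock: 15.75
eef_pos: [540.3, -256.2, 57.3]
eef_rot: [3.141, -0.003, -0.281]
wrist_force: [0.2, -0.1, -5.1]
finger_gap: 11.6
clock: 16.25
eef_pos: [539.3, -255.6, 54.7]
eef_rot: [-3.142, 0.0, -0.281]
wrist_force: [0.6, -0.2, -5.5]
finger_gap: 11.5
[ 539.37238973 -255.65317138   54.8173958 ] [-3.14154872e+00  1.95568147e-04 -2.80553226e-01] [-0.29630061  0.07628807 -5.82026095] [0.01164502 0.03524959 0.011518  ]
```

View pics/w10.png

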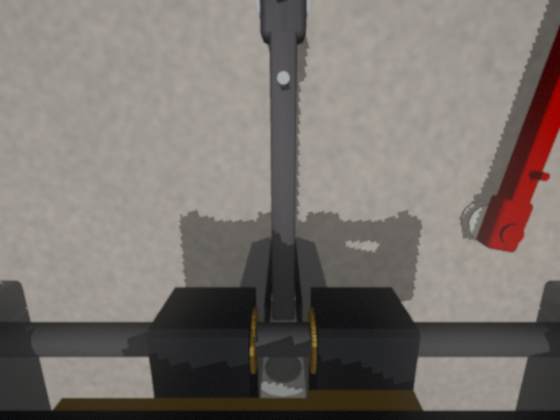

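View pics/s10.png

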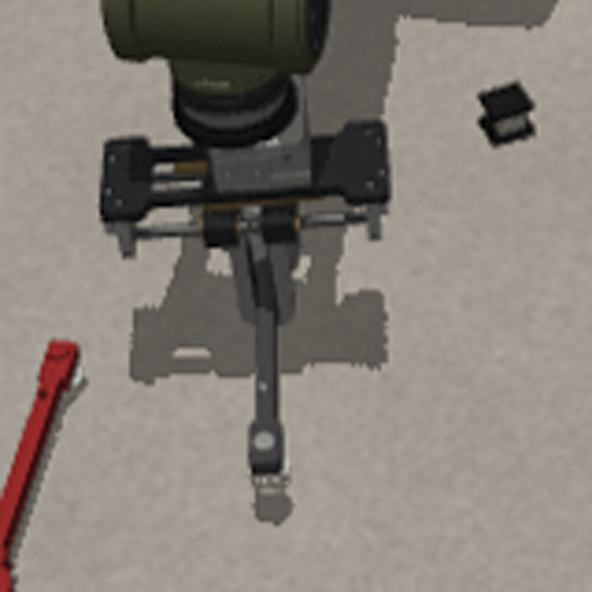

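```bash
python3 - <<'E'
from h import *
c=np.load("w10.npz");t=np.array([539.37,-255.65])
a=w(c,(283,76.5),83.8);b=w(c,(283.7,285),73.8);print(a)
th=-.2806;u=np.array([np.cos(th),np.sin(th)]);v=np.array([-u[1],u[0]])
print((a[:2]-t)@u,(a[:2]-t)@v, np.arctan2(*(a-b)[1::-1]))
E
```

```text
[ 629.21782972 -281.43376596   83.8       ]
93.47418771690563 0.10641128683935777 -0.2763552985226308
```

```bash
python3 -m pendant '[[[0,0,-2,0],[0,0,-4,0],[0,0,-6,0],[0,0,-8,0],[0,0,-10,0]]]' -1 58
python3 -m pendant '[[[-0.7,-2.2,0,0],[-1.6,-5.2,0,0],[-2.6,-8.4,0,0],[-3.6,-11.6,0,0],[-4.6,-14.8,0,0]]]'
python3 -m pendant '[[[-0.9,-3,0,0],[-1.9,-6,0,0],[-2.8,-9,0,0],[-3.7,-12,0,0],[-4.6,-15,0,0]]]'
python3 -m pendant '[[[-0.9,-3,0,-0.06],[-1.9,-6,0,-0.16],[-2.8,-9,0,-0.28],[-3.6,-11.5,0,-0.38],[-4,-13,0,-0.44]]]'
python3 -m pendant '[[[0,0,0,0],[0,0,0,0],[0,0,0,0],[0,0,0,0],[0,0,0,0]]]'
```

```text
clock: 16.85
eef_pos: [539.3, -255.6, 155.7]
eef_rot: [-3.142, 0.0, -0.281]
wrist_force: [-0.1, -0.4, -5.4]
finger_gap: 11.5
clock: 17.35
eef_pos: [536.0, -99.4, 155.0]
eef_rot: [-3.142, -0.0, -0.281]
wrist_force: [0.6, 0.2, -6.1]
finger_gap: 11.6
clock: 17.85
eef_pos: [533.3, 57.4, 155.1]
eef_rot: [-3.142, -0.0, -0.28]
wrist_force: [-0.3, -0.3, -5.8]
finger_gap: 11.9
clock: 18.35
eef_pos: [530.7, 194.0, 154.9]
eef_rot: [-3.141, -0.0, 0.165]
wrist_force: [0.3, -0.1, -6.6]
finger_gap: 11.6
clock: 18.85
eef_pos: [531.2, 191.6, 155.0]
eef_rot: [3.142, -0.0, 0.158]
wrist_force: [0.2, 0.2, -6.5]
finger_gap: 11.5
```

```bash
python3 -m pendant '[[[0.3,-2,0,-0.03],[0.6,-4.4,0,-0.07],[0.9,-6.6,0,-0.11],[1.1,-8,0,-0.14],[1.2,-8.8,0,-0.15]]]'
python3 -m pendant '[[[0,0,0,0],[0,0,0,0],[0,0,0,0],[0,0,0,0],[0,0,0,0]]]'
python3 - <<'E'
from h import *
c=cams.camera("wrist");crop(c,0,560,0,420,1,"w11.png")
np.savez("w11",frame=c["frame"],K=c["K"],pose=c["pose"])
c=cams.camera("scene");crop(c,320,460,80,200,5,"s11.png")
c=cams.camera("top");crop(c,40,160,150,290,4,"t11.png")
E
```

```text
clock: 19.35
eef_pos: [528.9, 281.6, 154.8]
eef_rot: [3.142, 0.0, 0.311]
wrist_force: [0.3, -0.5, -6.3]
finger_gap: 11.6
clock: 19.85
eef_pos: [529.1, 280.5, 155.0]
eef_rot: [3.142, -0.0, 0.309]
wrist_force: [0.2, -0.5, -5.7]
finger_gap: 11.8
```

View pics/w11.png

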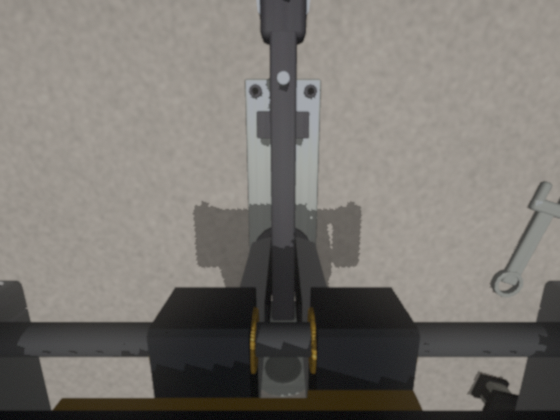

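View pics/s11.png

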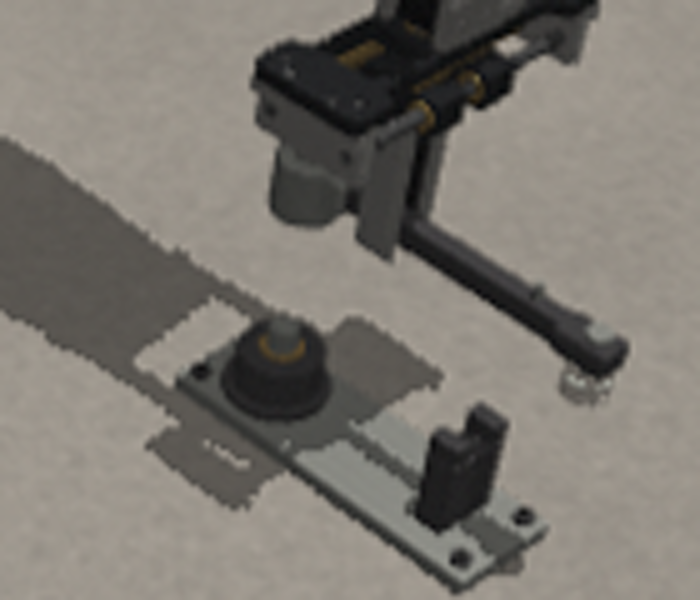

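View pics/t11.png

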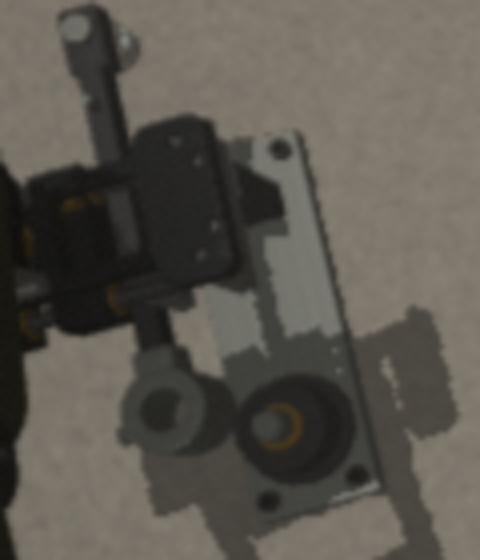

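```bash
python3 -m pendant '[[[0,0,1,0],[0,0,2.5,0],[0,0,4,0],[0,0,4.8,0],[0,0,5,0]]]'
python3 -m pendant '[[[0,0,0,0],[0,0,0,0],[0,0,0,0],[0,0,0,0],[0,0,0,0]]]'
python3 - <<'E'
from h import *
c=cams.camera("wrist");crop(c,0,560,0,420,1,"w12.png")
np.savez("w12",frame=c["frame"],K=c["K"],pose=c["pose"])
c=cams.camera("scene");crop(c,340,440,90,190,6,"s12.png");np.savez("s12",K=c["K"],pose=c["pose"])
c=cams.camera("top");crop(c,60,140,210,280,8,"t12.png")
s=manip.read_state();z=s["eef_pos"][2];print(s["eef_pos"],s["eef_rot"],s["moment"])
p=w(c,(106.8,256.4),60);print("pin by top",p)
f=proj(c,(*p[:2],z+21));print("bore top should be at",f,(f-[60,210])*8)
E
```

```text
clock: 20.5
eef_pos: [528.3, 280.7, 103.1]
eef_rot: [3.141, 0.003, 0.309]
wrist_force: [0.0, -0.4, -6.4]
finger_gap: 11.6
clock: 21.0
eef_pos: [529.0, 281.0, 105.2]
eef_rot: [-3.142, -0.0, 0.31]
wrist_force: [-0.4, 0.6, -5.5]
finger_gap: 11.6
[528.94247813 280.96840343 105.03165329] [-3.14155158e+00 -1.04726459e-04  3.09502225e-01] [ 0.01363114  0.01142038 -0.01145654]
pin by top [470.67896119 261.17506294  60.        ]
bore top should be at [ 92.91958497 254.58820405] [263.35667973 356.70563238]
```

View pics/t12.png

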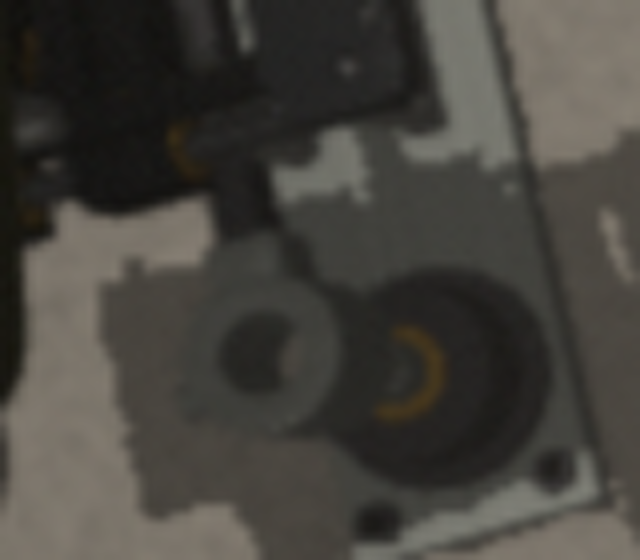

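View pics/s12.png

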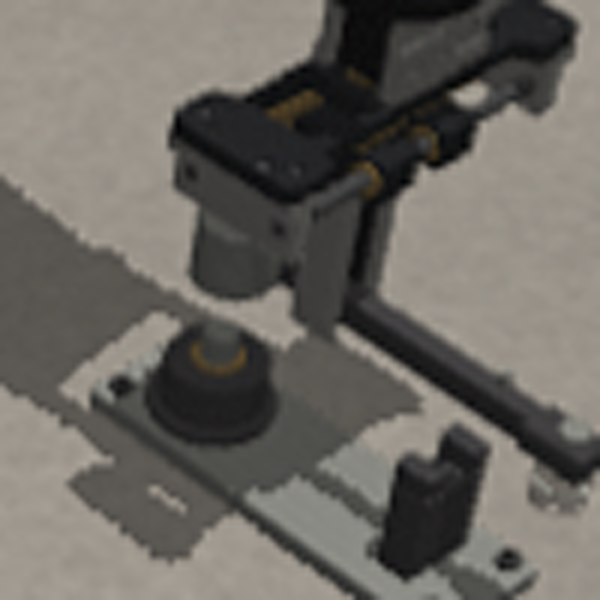

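View pics/w12.png

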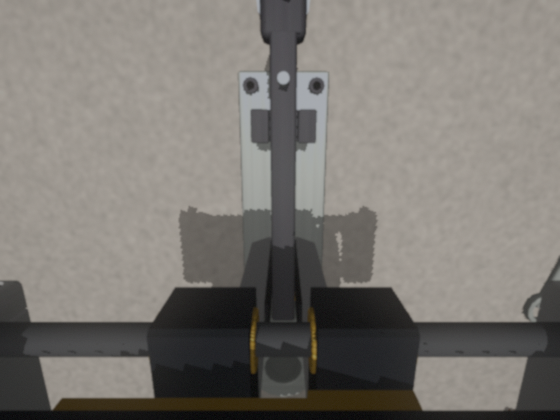

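```bash
python3 - <<'E'
from h import *
c=np.load("s12.npz")
t=np.array([221,326])/6+[340,90];p=w(c,t,60);print(p)
b=p[:2]
T=np.linspace(0,2*np.pi,60)
for z in(90,):
  q=np.array([(proj(c,(b[0]+20*np.cos(a),b[1]+20*np.sin(a),z))-[340,90])*6 for a in T]);print(q.min(0),q.max(0))
E
python3 -m pendant '[[[0,0,0,0],[0,0,0,0],[0,0,0,0],[0,0,0,0],[0,0,0,0]]]'
```

```text
[474.40591859 264.15144655  60.        ]
[184.76372771 247.22728119] [273.99119482 303.89858801]
clock: 21.65
eef_pos: [528.9, 281.0, 104.9]
eef_rot: [-3.142, -0.0, 0.309]
wrist_force: [0.5, -0.5, -5.9]
finger_gap: 11.4
```

```bash
python3 - <<'E'
from h import *
c=cams.camera("scene");a=cv2.cvtColor(c["frame"],cv2.COLOR_RGB2BGR)[120:160,362:402]
a=cv2.resize(np.clip(a.astype(float)*2,0,255).astype(np.uint8),None,fx=14,fy=14,interpolation=cv2.INTER_CUBIC)
q0=proj(c,(475,263,60));print((q0-[362,120])*14)
u=np.array([np.cos(.309),np.sin(.309)])
def ring(b,r,z,col):
  P=np.array([(proj(c,(b[0]+r*np.cos(t),b[1]+r*np.sin(t),z))-[362,120])*14+6.5 for t in np.linspace(0,6.283,60)]).astype(np.int32);cv2.polylines(a,[P],True,col,1)
o=a.copy()
ring((475,263),20,90,(0,255,0));ring((475,263),8,60,(0,0,255));ring((475,263),25,42,(255,255,0));ring((475,263),31,16,(255,0,255))
cv2.imwrite("pics/s13.png",a)
E
```

```text
[203.92680838 343.92036834]
```

View pics/s13.png

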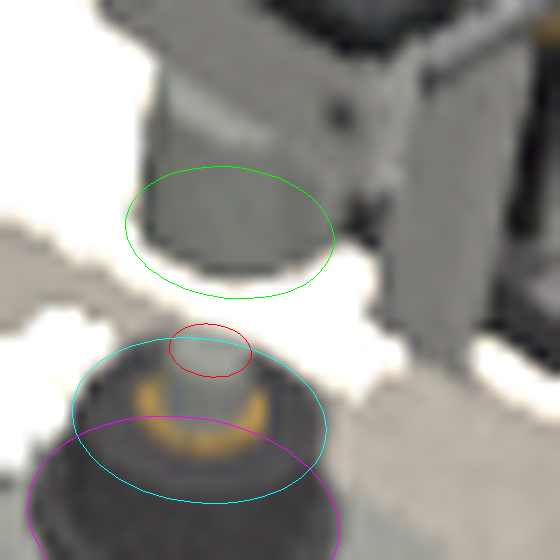

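The boss underside looks about 1–2 px high in the scene view. I'll test for tilt by comparing with a model overlay of the lever as it first lay on the bench.

```bash
python3 - <<'E'
from h import *
c=cams.camera("scene")
def draw(img,x0,y0,n,s,b,th,z0,name):
  a=img[y0:y0+n,x0:x0+n];a=cv2.resize(np.clip(a.astype(float)*1.4,0,255).astype(np.uint8),None,fx=s,fy=s,interpolation=cv2.INTER_CUBIC)
  u=np.array([np.cos(th),np.sin(th)])
  def ring(d,r,z,col):
    o=np.array(b)+d*u
    P=np.array([(proj(c,(o[0]+r*np.cos(t),o[1]+r*np.sin(t),z0+z))-[x0,y0])*s+s/2 for t in np.linspace(0,6.283,60)]).astype(np.int32);cv2.polylines(a,[P],True,col,1)
  ring(0,20,0,(0,255,0));ring(0,20,36,(0,255,255));ring(188,13,0,(0,255,0));ring(150,2.5,44,(255,0,255))
  return a
A=draw(cv2.imread("pics/a_scene.png"),165,190,85,4.7,(484.5,-240.3),-.277,0,"")
B=draw(cv2.cvtColor(c["frame"],cv2.COLOR_RGB2BGR),360,105,85,4.7,(475-.4,263+.5),.309,90,"")
cv2.imwrite("pics/s14.png",np.hstack([A,B]))
E
```

```text
(no output)
```

View pics/s14.png

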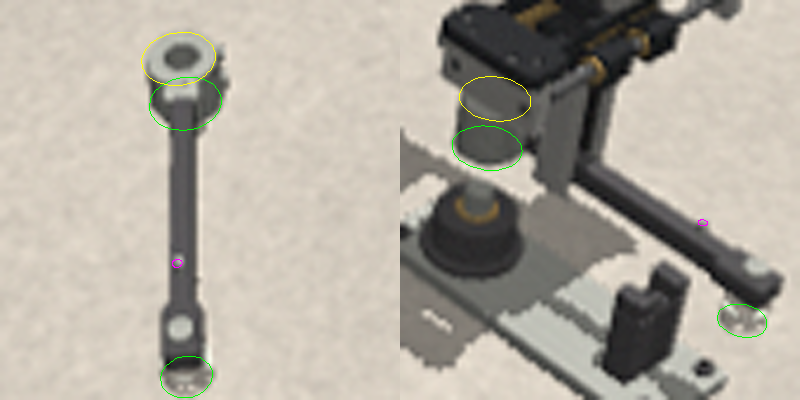

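The overlay shows the same 0.5–1 px offset in both pictures and over the whole lever, so there's no tilt. The wrist view and the TCP both put the lever about 0.6 mm too far to +y. I'll trim that, let it settle and check again.

```bash
python3 -m pendant '[[[0,0.06,0,0],[0,0.06,0,0],[0,0.06,0,0],[0,0.06,0,0],[0,0.06,0,0]]]'
python3 -m pendant '[[[0,0,0,0],[0,0,0,0],[0,0,0,0],[0,0,0,0],[0,0,0,0]]]'
python3 - <<'E'
from h import *
c=cams.camera("scene");crop(c,0,560,0,420,1,"fin.png")
s=manip.read_state();print(s["eef_pos"],s["eef_rot"],s["wrist_force"],s["moment"],s["qd"].round(3))
E
```

```text
clock: 22.25
eef_pos: [529.1, 280.4, 105.0]
eef_rot: [-3.142, -0.0, 0.309]
wrist_force: [0.1, -0.0, -6.1]
finger_gap: 11.6
clock: 22.75
eef_pos: [529.1, 280.4, 105.0]
eef_rot: [-3.142, -0.0, 0.309]
wrist_force: [0.4, 0.2, -5.9]
finger_gap: 11.5
[529.12780489 280.35554017 104.96780939] [ 3.14157725e+00 -1.16800348e-05  3.09471103e-01] [-0.04048416  0.75353745 -5.86602151] [ 0.01045743 -0.03608426  0.00529467] [-0.001  0.    -0.001 -0.001  0.     0.001]
```

View pics/fin.png

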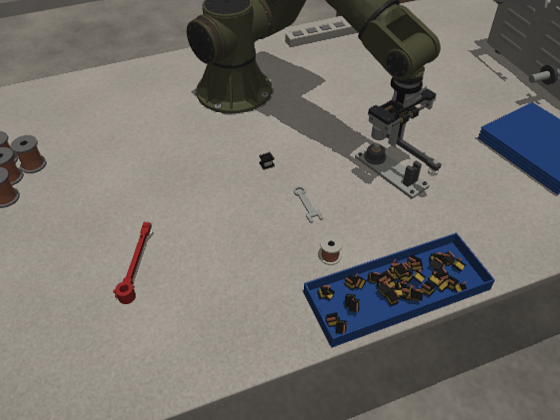

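The lever is held over the fixture at (375–438, 110–168). The transformer (267,160), wrench (308,204), spool (331,251) and red lever haven't moved.

```bash
python3 -c "
from cell import manip
print(manip.sign_off())"
```

```text
the job is handed in; nothing more can be done
None
```

I pushed the pin down to its stop and it sprang back up. The grey tension arm is now held level and steady over the fixture. I handed the job in at about 23 s.

- **Pin:** With the fingers shut, I pushed until the tip was about 48 mm above the bench. There the force climbed from about 8 N to 27 N with almost no further travel. A picture after release shows the pin fully up.
- **Arm:** I gripped it at the balance point with a 58 N grip. The weight reads about 6 N and the leftover moment is close to zero, so it hangs balanced.
- **Final pose:** The boss's underside is at about 90 mm, so there is about 30 mm of air above the pin tip. The pulley is at the rest's end, and the shank follows the fixture (yaw 0.309 rad).
- **Checks that agreed:** The arm is not moving. The wrist and top cameras put the bore over the pin to within about 1 mm. The spool, wrench, transformer and red arm look unmoved.
- **Check that disagreed:** The scene camera showed the arm about 1 pixel (about 2 mm) up and to the right of where I expected it. Part of that offset was already there when the arm lay on the bench, so I put it down to calibration. After a 0.6 mm sideways correction I did not measure it again, so the gap could be 1–2 mm off 30 mm.

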